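# Lock a bayonet nozzle fitting into the leak-test port

## Task

Take the bayonet nozzle fitting standing on the bench, turn it so that the pointed end of its grip bar faces the raised diamond mark on the leak-test port, and push it down into the port. Then, keeping it pressed down, twist it clockwise (seen from above) about a quarter turn against the return spring as far as it goes, and finish while still gripping it there, locked and upright, because the spring turns it back if you let go. Leave the other things on the bench where they stand.

Things in the scene. Friction and masses are not known exactly. Their poses are not given: they have to be found in the camera images.
- fitting: Loose nozzle fitting, 0.13 kg, upright, 90 mm tall. Origin: centre of its foot; z up its axis. Upward: metal stem 30 mm across (0-38 mm), collar 46 across (38-44), ribbed grey body 39 across (44-56), flat-sided grip bar (56-90) 14 mm thick along y, 51 long along x (-28 to +23). The bar's -x end is pointed, its +x end square.
- fitting_lug (a point): On the fitting's axis 7 mm above the foot, at the height of its two steel lugs (2 to 12 mm up), which reach 21.5 mm from the axis: a wide one (16 mm) on the -x side, under the pointed end, a narrow one (8 mm) on the +x side. Their lowest 3 mm are 3 to 4 mm narrower, as a lead-in. Axes as the fitting's.
- fitting_grip (a point): On the fitting's axis, in the grip bar, 75 mm above the foot; axes as the fitting's. Grip the bar across its flat sides (along y), with the fingertips above the ribbed body (56 mm).
- port: Leak-test port, fixed: grey block 110 x 104 mm, 29 mm high, with an upright aluminium socket tower 72 mm across, top at 64 mm. Origin: on the socket's axis at bench level, z up. A small gauge (top at 77 mm) stands on its +x side, 39 to 54 mm from the axis; a brass stub sticks out low on the -y side to 66 mm.
- port_mouth (a point): On the socket's axis at its top, 64 mm above the port's origin; axes as the port's. The steel lip (54-64 mm high) has a 34 mm round opening with a 20 mm wide slot on -x and a 12 mm slot on +x, both to 24.5 mm from the axis. The fitting enters only with its x axis along the port's x (same direction, within about 5 degrees, 2 mm). Below the lip the bore is 49 mm wide.
- port_mark (a point): The raised dark diamond mark on the socket's rim beside the wide slot, 30 mm from the axis on the port's -x side. A round dot on the rim at +y marks where the pointed end comes to after the quarter turn.
- plunger (a joint): How far the spring plate in the socket is pushed down, m, 0 to 0.012 (bottom). At 0 its top is 44 mm above the bench; there the fitting's foot meets it. The spring resists with 4 N at 0, 9 N at 0.012. From 0.002 the lugs are clear under the lip and can be turned; press to 0.006 or more for ease. Once turned, the lip keeps the lugs down.
- carrier (a joint): Clockwise turn (seen from above) of the plate's driver, rad, 0 (rest) to 1.35 (stop). Its catches beside the lugs have 2 mm of play each side, so it lags the fitting by about 0.1 rad. A torsion spring, 0.024 N m at rest and 0.105 N m at the stop, turns it and the fitting back if let go.
- beaker: Bystander: glass beaker, 70 mm across, 86 mm tall. Origin under its centre.
- dropper: Bystander: brown dropper bottle, 33 mm across, 94 mm tall. Origin under its centre.
- weight: Bystander: brass check weight with a knob, 22 mm across, 30 mm tall. Origin under its centre.
- tape: Bystander: roll of paper tape lying flat, 82 mm across, 19 mm high. Origin under its centre.
- jar: Bystander: small clear lidded jar, 59 mm across, 25 mm high. Origin under its centre.
Not all that is in view belongs to the job. There is more than one size of the fitting; the one meant has the size given above. What is shaped like the port but green is not meant.

How it is judged:
By the outcome, as a careful person would: the job done as asked, in the order asked, and still so for the second after the job is handed in, while the arm keeps its last pose, push and grip.
It also fails if it takes over 48 s, if anything falls off the work surface, if the arm or the gripper's body presses on something with over 40 N, if the wrist force passes 120 N, or if a joint passes its speed limit or range.

## Robot

A 6-joint arm with a two-finger parallel gripper is mounted at the origin on the work surface; the furniture and walls round the work are solid. World frame = base frame: x ahead of the robot, y to its left, z up, the work surface at z = 0. Lengths are in m, angles in degrees, forces in N, time in s.
With the tool pointing down it reaches from about 0.35 to 0.725 m from the base axis. Payload 6 kg.
Tool frame: the origin (TCP) lies at the very end of the fingers, on their centre line; the grasp point (between the pads) lies 19 mm behind it; z points along the fingers, y is the line along which they close (so a half turn about z gives the same grasp; the last joint's range is limited). The gripper opens to 85 mm and grips with 20 to 120 N. Pads are 22 mm wide; open, the fingers measure 114 mm over their backs; the gripper's body (76 mm by 85 mm) begins 54 mm behind the grasp point. The pads swing forward as they close: fully open they stand 13 mm farther back than shut.
Start: joints at [19.12, 2.303, 4.859, 0, -92.561, -19.12], TCP at [0.6, 0, 0.231] pointing down, gripper open.
Joint ranges: [-146.85, 146.85], [-73.84, 115.35], [-62.03, 85.46], [-188.31, 113.3], [-161.28, -10.13], [-171.36, 171.36]. Speed limits (degrees/s): [147.25, 147.25, 172.46, 180, 180, 180].

## Interface

Orientations are given as [roll, pitch, yaw] about the fixed x, y, z axes, in that order (R = Rz(yaw) Ry(pitch) Rx(roll)).
In Python, from workcell import arm gives the robot as it stands.
- The arm moves only by the tool servo_tool, never from a script. Its argument "moves" is a list of rows, each a list of 3 entries, a list of its own where there are three numbers: the turn, a rotation vector about the tool's x, y, z in rad, then the shift along the tool's x, y, z in m, then the opening, from 0 (shut) to 1 (fully open). A call has 1 to 20 rows; each row is the pose to reach, as a shift and turn from the pose commanded when the call began, along the tool's axes at that moment; what a row does not reach only later rows make up. A row lasts 1/12 s, in which the tool goes at most 41.7 mm and 7.16 degrees, less where a joint would pass 70% of its speed; a pose out of reach is approached as far as the arm can. A call with a gripper value outside its range is refused whole. The fingers move at their own pace and stop on an object; "squeeze" is the grip in N (left out, the last holds). Time passes only in rows, so rows that repeat a pose let the fingers close. It gives the time, the measured TCP pose, the force, the opening and the grip force at its end, in the units of the state.
- arm.get_state(): the state, without advancing time (a new reading comes with each control period).
- arm.grab_frame(name): name is "scene" or "side" or "wrist"; returns a dict with "img" (480x640x3 uint8, red, green, blue), "z_map" (480x640 float32, m along the optical axis (not along the pixel's ray), 0 where there is no reading), "K" (3x3 intrinsics, pixels), "position" and "attitude" of the camera in the world. Camera axes: x right, y up, looking along -z (the intrinsics and any distortion apply to the point x, -y, -z); pixel columns grow to the right and rows downward; lengths in m; the calibration is good to about 2 mm. A picture is of the moment at which its call begins.
- arm.hand_in(): hands the job in; it is judged then, once.
The state is a dict: "clock": time; "q": joint angles; "dq": joint speeds; "joint_torque": joint torques, N m; "eef_pos": TCP position; "tool_rot": TCP orientation; "force": force on the tool from outside, world axes, zero at the start; "moment": the same for the moment, N m; "width": opening from 0.0 (shut) to 1.0 (fully open); "grip_force": force on a finger pad.
Only numpy, scipy, OpenCV 4.12 (cv2) and the standard library are available. Lean on these libraries where they do the work, as an engineer would, in place of code of your own. Each camera call takes 0.05 s, during which the arm holds its last target. There are 200 camera calls.

## Working session

There is one attempt and no reset: what is moved stays moved. The work goes in short steps, Python scripts to look and compute and a tool call to move; the robot and the scene stay as the last step left them, time stands still between calls to the robot, and variables do not carry over. Pictures are saved under pics/ and viewed, at most 10 in all, crops included, and the job is handed in when it is done.

Besides the shell and the picture viewer there is one more tool, called after "Call:" in YAML: its name, and indented under it one key for each argument. servo_tool: Moves the arm, as the interface text tells. Its arguments: {"type":"object","properties":{"moves":{"type":"array","items":{"type":"array"}},"squeeze":{"type":"number"}},"required":["moves"]}

```bash
mkdir -p pics
cat > h.py <<'E'
import numpy as np, cv2
from workcell import arm
from scipy.spatial.transform import Rotation as R
def att(f):
    a=np.array(f["attitude"],float)
    if a.shape==(3,3): return a
    return R.from_euler('xyz',a,degrees=True).as_matrix() if a.size==3 else R.from_quat(a).as_matrix()
def grab(n,save=None):
    f=arm.grab_frame(n)
    if save: cv2.imwrite('pics/'+save,f["img"][:,:,::-1])
    np.savez('/tmp/'+(save or n)+'.npz',**{k:np.array(v) for k,v in f.items()})
    return f
def load(s): 
    return dict(np.load('/tmp/'+s+'.npz'))
def ray(f,uv):
    K=np.array(f["K"]); uv=np.atleast_2d(uv).astype(float)
    d=np.c_[(uv[:,0]-K[0,2])/K[0,0],-(uv[:,1]-K[1,2])/K[1,1],-np.ones(len(uv))]
    return np.array(f["position"]),d@att(f).T
def plane(f,uv,z):
    p,d=ray(f,uv); return p+d*((z-p[2])/d[:,2])[:,None]
def pts(f):
    z=np.array(f["z_map"]); v,u=np.mgrid[:z.shape[0],:z.shape[1]]
    p,d=ray(f,np.c_[u.ravel(),v.ravel()]); return (p+d*z.reshape(-1,1)).reshape(z.shape+(3,))
def tri(obs):
    A=np.zeros((3,3));b=np.zeros(3)
    for f,uv in obs:
        p,d=ray(f,uv); d=d[0]/np.linalg.norm(d[0]); M=np.eye(3)-np.outer(d,d); A+=M;b+=M@p
    return np.linalg.solve(A,b)
E
python3 - <<'E'
from h import *
fs=[grab(n,n+'0.png') for n in("scene","side","wrist")]
for f in fs: print({k:f[k] for k in f if k not in("img","z_map")})
s=arm.get_state();print(s)
E
```

```text
{'K': array([[447.53732173,   0.        , 321.02612698],
       [  0.        , 447.53732173, 239.1973986 ],
       [  0.        ,   0.        ,   1.        ]]), 'position': array([ 0.06380022, -0.90542012,  0.59098912]), 'attitude': array([ 62.48715092,   0.96897419, -30.43038649])}
{'K': array([[476.56944957,   0.        , 318.45929756],
       [  0.        , 476.56944957, 239.38252166],
       [  0.        ,   0.        ,   1.        ]]), 'position': array([0.42962439, 1.11730782, 0.54689553]), 'attitude': array([  68.30633285,   -0.62259832, -174.33056414])}
{'K': array([[334.53175365,   0.        , 321.66203338],
       [  0.        , 334.53175365, 238.61644952],
       [  0.        ,   0.        ,   1.        ]]), 'position': array([ 0.59889716, -0.06530873,  0.37332434]), 'attitude': array([-1.51910687e+01, -1.15993259e-01,  1.79947066e+02])}
{'clock': 0.15, 'q': array([ 1.91205838e+01,  2.33181287e+00,  4.81530596e+00, -1.76143354e-02,
       -9.25637028e+01, -1.91187795e+01]), 'dq': array([-0.00478457, -0.20694833,  0.04613831,  0.07799266,  0.08052304,
       -0.01654102]), 'joint_torque': array([-1.71928452e-03, -3.68610263e+01,  3.47691929e+01,  6.93625420e+00,
       -4.38957781e-03, -4.53315295e-06]), 'eef_pos': array([5.99737474e-01, 5.81471610e-05, 2.30501892e-01]), 'tool_rot': array([ 1.79918451e+02, -9.64373290e-03, -8.99974133e+01]), 'force': array([ 0.08965238, -0.21595724, -0.13699466]), 'moment': array([ 0.00030162, -0.02083902, -0.00965872]), 'grip_force': 0.0, 'width': 0.9965050711436684}
```

View pics/scene0.png

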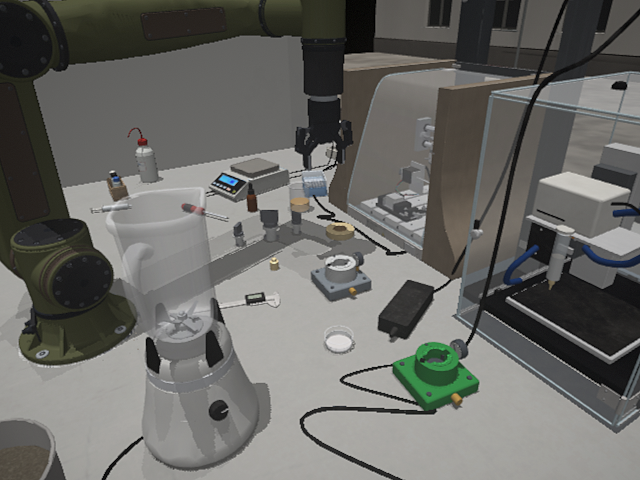

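View pics/side0.png

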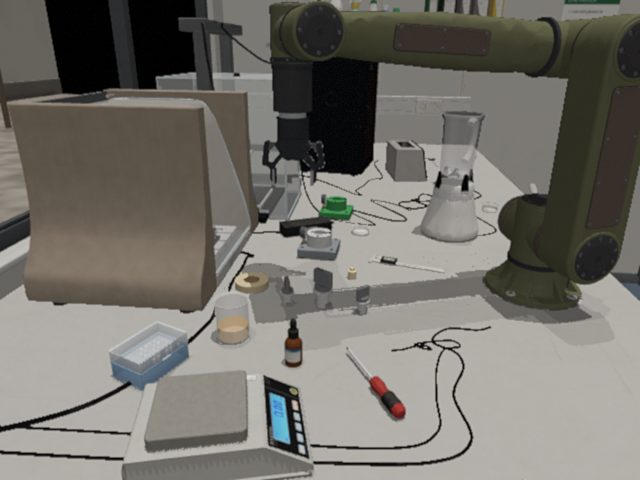

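View pics/wrist0.png

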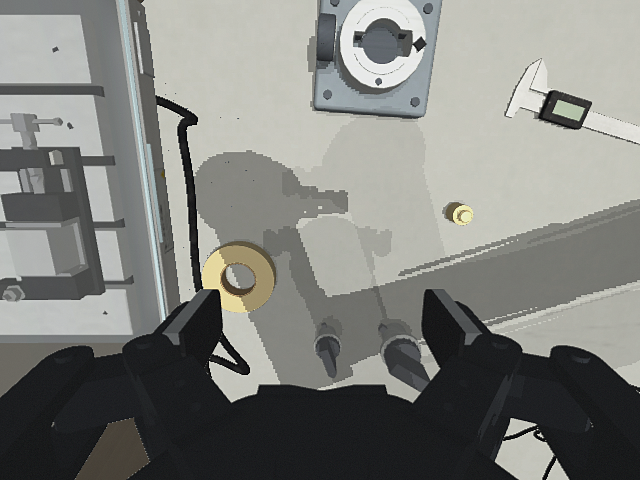

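The wrist view shows the grey port at (382,42), its diamond mark at (420,44) and the dot at (378,82). Three fittings stand near the tape:

| Fitting | side | scene |
|---|---|---|
| a | (287,290) | (239,233), (269,224) or (296,222), match still open |
| b | (323,285) | as above |
| c | (362,300) | as above |

I'll measure their heights and widths to tell them apart.

Run:
```python
from h import *
for n,boxes in (("side0.png",[(275,268,300,310),(308,262,338,310),(350,280,375,318)]),("scene0.png",[(230,215,248,250),(258,202,281,246),(287,192,310,238)])):
    f=load(n);P=pts(f)
    for b in boxes:
        Q=P[b[1]:b[3],b[0]:b[2]].reshape(-1,3); Q=Q[(Q[:,2]>.015)&(Q[:,2]<.13)]
        # keep main cluster
        m=np.median(Q[:,:2],0);Q=Q[np.linalg.norm(Q[:,:2]-m,axis=1)<.05]
        print(n,b,len(Q),m.round(3),'top',np.percentile(Q[:,2],[95,99,100]).round(4))
        for lo in (.02,.04,.05,.06,.07,.08):
            q=Q[(Q[:,2]>lo)&(Q[:,2]<lo+.01)]
            if len(q): 
                c=att(f)[:,0]; w=q@c; print('  z',lo,'width',np.ptp(w).round(4),q[:,:2].mean(0).round(3))
a=load("side0.png")['img'][255:325,265:385];b=load("scene0.png")['img'][185:260,220:345]
im=np.vstack([cv2.resize(a,(600,350)),np.zeros((1,600,3),np.uint8)]);im2=cv2.resize(b,(400,240))
cv2.imwrite('pics/crop1.png',np.vstack([im,np.pad(im2,((0,0),(0,200),(0,0)))])[:,:,::-1])
f=load("wrist0.png");P=pts(f)
print(P[20:110:12,300:450:12,2].round(3))
```

```text
side0.png (275, 268, 300, 310) 204 [0.591 0.166] top [0.0638 0.0644 0.0649]
  z 0.02 width 0.0298 [0.59  0.166]
  z 0.04 width 0.015 [0.591 0.168]
  z 0.05 width 0.0131 [0.591 0.168]
  z 0.06 width 0.0136 [0.592 0.159]
side0.png (308, 262, 338, 310) 578 [0.51  0.168] top [0.0891 0.09   0.0913]
  z 0.02 width 0.0273 [0.511 0.167]
  z 0.04 width 0.0432 [0.509 0.17 ]
  z 0.05 width 0.0403 [0.512 0.167]
  z 0.06 width 0.0403 [0.509 0.164]
  z 0.07 width 0.0401 [0.509 0.163]
  z 0.08 width 0.0401 [0.51  0.161]
side0.png (350, 280, 375, 318) 284 [0.42  0.182] top [0.0634 0.0643 0.0652]
  z 0.02 width 0.0317 [0.421 0.184]
  z 0.04 width 0.0283 [0.42  0.181]
  z 0.05 width 0.0304 [0.42  0.179]
  z 0.06 width 0.0305 [0.422 0.178]
scene0.png (230, 215, 248, 250) 165 [0.418 0.165] top [0.0637 0.0646 0.0659]
  z 0.02 width 0.0265 [0.418 0.163]
  z 0.04 width 0.0231 [0.419 0.168]
  z 0.05 width 0.0166 [0.417 0.167]
  z 0.06 width 0.015 [0.42  0.172]
scene0.png (258, 202, 281, 246) 413 [0.506 0.146] top [0.0895 0.0911 0.0918]
  z 0.02 width 0.0285 [0.506 0.146]
  z 0.04 width 0.0437 [0.505 0.142]

[... 466 characters left out ...]
.063
   0.064  0.03   0.001]
 [-0.001  0.     0.077  0.029  0.063  0.061  0.045  0.045  0.029  0.059
   0.064  0.029  0.001]
 [ 0.001 -0.001  0.075  0.029  0.064  0.029  0.044  0.045  0.046  0.052
   0.066  0.03  -0.   ]
 [-0.    -0.     0.067  0.028  0.066  0.065  0.045  0.044  0.028  0.063
   0.065  0.027  0.001]
 [-0.002 -0.     0.028  0.029  0.064  0.063  0.065  0.065  0.064  0.064
   0.029  0.     0.001]
 [ 0.001  0.001  0.03   0.029  0.038  0.063  0.064  0.065  0.065  0.029
   0.028 -0.     0.001]
 [ 0.002  0.001  0.032  0.029  0.028  0.029  0.04   0.034  0.03   0.03
   0.029  0.     0.002]
 [ 0.    -0.     0.029  0.029  0.03   0.03   0.029  0.03   0.03   0.029
   0.03   0.     0.   ]]
```

View pics/crop1.png

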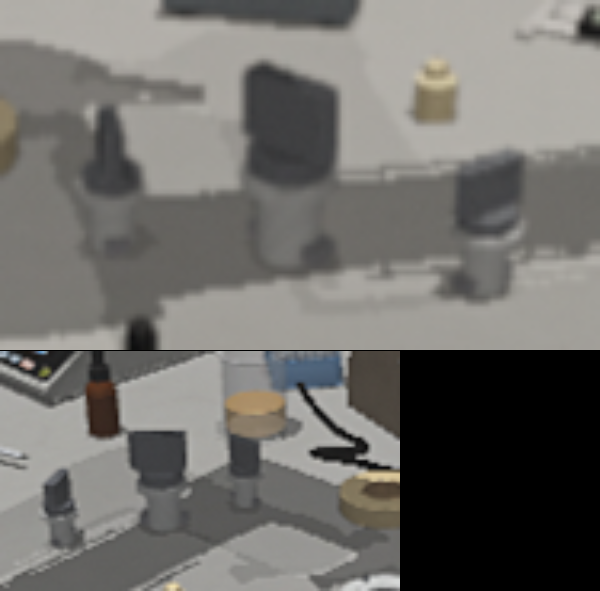

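The 90 mm fitting is b: side (323,285), scene (269,224). Its bar is 51 mm long and it stands at about (0.508, 0.157). Fitting a at side (287,290) and fitting c at side (362,300), scene (239,233), are only about 65 mm tall. The green port at scene (435,370) is not the one meant. I'll move to view b from above.

Call:
servo_tool:
  moves:
    - [[0,0,0],[-0.04,0.014,0],1]
    - [[0,0,0],[-0.08,0.028,0],1]
    - [[0,0,0],[-0.12,0.042,0],1]
    - [[0,0,0],[-0.16,0.056,0],1]
    - [[0,0,0],[-0.2,0.07,0],1]
    - [[0,0,0],[-0.24,0.085,0],1]
    - [[0,0,0],[-0.26,0.092,0],1]
    - [[0,0,0],[-0.26,0.092,0],1]
    - [[0,0,0],[-0.26,0.092,0],1]
    - [[0,0,0],[-0.26,0.092,0],1]

```text
clock: 0.98
eef_pos: [0.508, 0.2598, 0.2311]
tool_rot: [180.0, -0.0, -90.0]
force: [0.2, -0.9, 0.6]
width: 0.999
grip_force: 0.0
```

Run:
```python
from h import *
f=grab("wrist","w1.png");P=pts(f)
s=arm.get_state();print(s['clock'],s['eef_pos'],s['tool_rot'])
# bar top
m=((abs(P[...,2]-.09)<.006)&(np.hypot(P[...,0]-.508,P[...,1]-.157)<.06)).astype(np.uint8)
n,l,st,_=cv2.connectedComponentsWithStats(m);k=1+st[1:,4].argmax();ys,xs=np.where(l==k)
print(st[k],np.median(P[ys,xs,2]))
Q=plane(f,np.c_[xs,ys],.09)[:,:2]
r=cv2.minAreaRect((Q*1e4).astype(np.float32));print(np.array(r[0])/1e4,np.array(r[1])/1e4,r[2]);print(cv2.boxPoints(r)/1e4)
# port from wrist0: bright ring at z=.064
f=load("wrist0.png");P=pts(f)
m=(abs(P[...,2]-.064)<.004)&(np.hypot(P[...,0]-.56,P[...,1]+.12)<.08);print(m.sum(),P[m].mean(0))
```

```text
1.0333 [0.50822846 0.25932495 0.23121794] [ 1.79991289e+02 -1.73203101e-02 -9.00402577e+01]
[ 290   74   57   48 1161] 0.09017226523583977
[0.50808511 0.15762949] [0.01432392 0.04982615] 56.373626708984375
[[0.4833747  0.16546221]
 [0.5248633  0.13786973]
 [0.5327955  0.14979678]
 [0.49130693 0.17738926]]
4643 [ 0.55010077 -0.14907452  0.06414426]
```

View pics/w1.png

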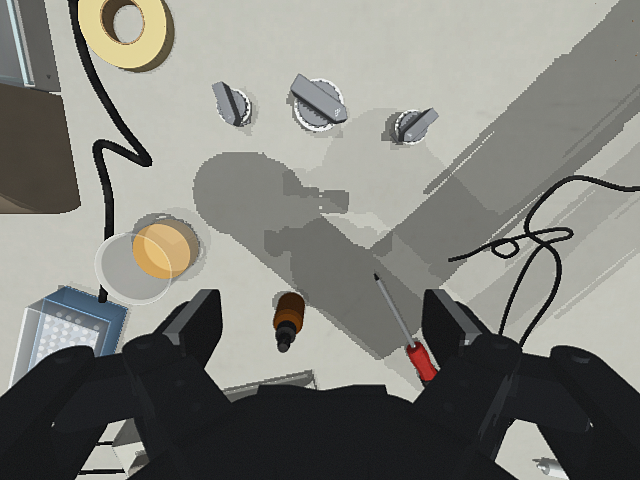

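Top view: the wanted fitting is at (318,103), its bar running from (297,80) to (345,120), with the small ones at (233,103) and (415,126). Next I'll find which end is pointed and measure the port pose.

Run:
```python
from h import *
f=load("w1.png");P=pts(f)
m=((abs(P[...,2]-.09)<.006)&(np.hypot(P[...,0]-.508,P[...,1]-.157)<.06))
ys,xs=np.where(m);Q=plane(f,np.c_[xs,ys],.09)[:,:2]
c=np.array([.5081,.1576]);u=np.array([.0415,-.0276]);u/=np.linalg.norm(u);v=np.array([-u[1],u[0]])
a=(Q-c)@u;b=(Q-c)@v
for t in np.arange(-.028,.028,.004):
    k=(a>=t)&(a<t+.004)
    if k.any(): print(round(t,3),k.sum(),np.percentile(b[k],[2,98]).round(4))
# ribbed body / collar circle centre
m2=(abs(P[...,2]-.042)<.005)&(np.hypot(P[...,0]-.508,P[...,1]-.157)<.04)
print('collar',P[m2].mean(0), m2.sum())
g=load("wrist0.png");G=pts(g);im=g['img']
hsv=cv2.cvtColor(im,cv2.COLOR_RGB2HSV)
# rim outer circle at z=.064
rim=((abs(G[...,2]-.064)<.004)&(hsv[...,2]>190)).astype(np.uint8)
rim[:, :335]=0
cn=max(cv2.findContours(rim,cv2.RETR_EXTERNAL,cv2.CHAIN_APPROX_NONE)[0],key=len)[:,0]
W=plane(g,cn,.064)[:,:2]
W=W[cn[:,1]>2]
def circ(W):
    for _ in range(6):
        A=np.c_[2*W,np.ones(len(W))];s=np.linalg.lstsq(A,(W**2).sum(1),rcond=None)[0];r=np.sqrt(s[2]+s[:2]@s[:2])
        e=abs(np.linalg.norm(W-s[:2],axis=1)-r);W=W[e<max(.0008,np.median(e)*2.5)]
    return s[:2],r,len(W)
print('rim',circ(W))
# dark diamond + dot on rim
D=plane(g,np.c_[[x.ravel() for x in np.meshgrid(np.arange(640),np.arange(480))]].T,.064).reshape(480,640,3)
C=circ(W)[0];rad=np.hypot(D[...,0]-C[0],D[...,1]-C[1])
dk=((hsv[...,2]<90)&(rad>.024)&(rad<.035)).astype(np.uint8)
n,l,st,ce=cv2.connectedComponentsWithStats(dk)
for i in range(1,n):
    if st[i,4]>5: 
        w=plane(g,ce[i],.064)[0,:2]; d=w-C; print(st[i],w,np.hypot(*d),np.degrees(np.arctan2(d[1],d[0])))
A=cv2.resize(f['img'][65:140,270:370],(533,400),interpolation=2);B=cv2.resize(im[0:120,300:450],(267*1,214),interpolation=2)
cv2.imwrite('pics/c2.png',np.hstack([A,np.pad(B,((0,186),(0,0),(0,0)))])[:,:,::-1])
```

```text
-0.028 6 [-0.0013  0.0014]
-0.024 55 [-0.0052  0.0047]
-0.02 93 [-0.0067  0.0067]
-0.016 96 [-0.0069  0.0068]
-0.012 97 [-0.0068  0.0069]
-0.008 97 [-0.0068  0.0068]
-0.004 97 [-0.0069  0.0069]
0.0 99 [-0.0068  0.0068]
0.004 99 [-0.0068  0.0067]
0.008 100 [-0.0067  0.0068]
0.012 99 [-0.0068  0.0069]
0.016 101 [-0.0068  0.0067]
0.02 102 [-0.0069  0.0067]
0.024 20 [-0.0058  0.0057]
collar [0.51159586 0.16138408 0.04418629] 347
rim (array([ 0.54834941, -0.14624049]), np.float64(0.0305768510868582), 335)
[409  31  16  21 127] [ 0.51904495 -0.14936144] 0.029470187983130527 -173.92084962386332
[341  56  59  37 216] [ 0.55970246 -0.11834248] 0.030119602380073912 67.85622541834027
```

View pics/c2.png

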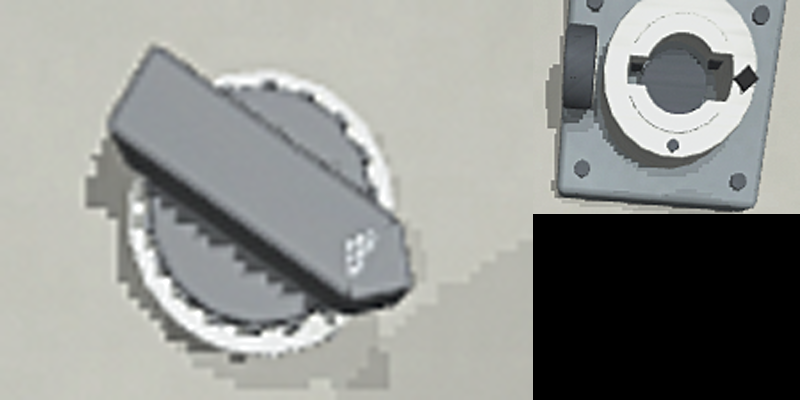

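The crop shows the pointed end at the lower right, toward world -x/+y, so the fitting's yaw is about -33.6° and its axis is at about (0.510, 0.156). The port's diamond is on its right, toward world -x. I'll align the gripper above the bar.

Call:
servo_tool:
  moves:
    - [[0,0,-0.12],[0.013,0,0.014],0.7]
    - [[0,0,-0.24],[0.026,0,0.028],0.7]
    - [[0,0,-0.36],[0.039,-0.001,0.042],0.7]
    - [[0,0,-0.48],[0.052,-0.001,0.056],0.7]
    - [[0,0,-0.6],[0.065,-0.001,0.07],0.7]
    - [[0,0,-0.72],[0.078,-0.002,0.084],0.7]
    - [[0,0,-0.84],[0.091,-0.002,0.098],0.7]
    - [[0,0,-0.96],[0.1036,-0.002,0.111],0.7]
    - [[0,0,-0.984],[0.1036,-0.002,0.111],0.7]
    - [[0,0,-0.984],[0.1036,-0.002,0.111],0.7]
    - [[0,0,-0.984],[0.1036,-0.002,0.111],0.7]

```text
clock: 1.95
eef_pos: [0.5106, 0.156, 0.1212]
tool_rot: [-179.9, -0.0, -33.8]
force: [-0.5, -0.0, 0.1]
width: 0.698
grip_force: 0.0
```

Run:
```python
from h import *
f=grab("wrist","w2.png");P=pts(f)
s=arm.get_state();print(s['clock'],s['q'],s['eef_pos'],s['tool_rot'])
m=((abs(P[...,2]-.09)<.005)&(np.hypot(P[...,0]-.508,P[...,1]-.157)<.035))
n,l,st,_=cv2.connectedComponentsWithStats(m.astype(np.uint8));k=1+st[1:,4].argmax();ys,xs=np.where(l==k)
print(st[k],np.median(P[ys,xs,2]))
Q=plane(f,np.c_[xs,ys],.09)[:,:2]
r=cv2.minAreaRect((Q*1e4).astype(np.float32));print(np.array(r[0])/1e4,np.array(r[1])/1e4,r[2])
```

```text
2.0 [ 3.86389445e+01 -7.06450465e+00 -1.56858990e+01  2.34662516e-02
 -8.12904015e+01  1.75774361e+01] [0.51062442 0.15644544 0.12138673] [-1.79922921e+02 -4.87547512e-02 -3.37801166e+01]
[ 310  228   26   88 2050] 0.09030405239257903
[0.50857656 0.15703965] [0.01365752 0.05142112] 55.65459060668945
```

View pics/w2.png

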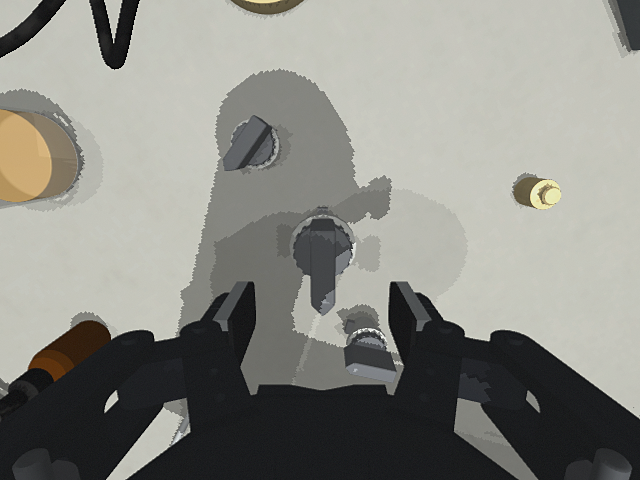

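The wrist view shows the bar at (322,265), centred and parallel between the pads. I'll descend and grip.

Call:
servo_tool:
  moves:
    - [[0,0,0],[0,0,0.015],0.7]
    - [[0,0,0],[0,0,0.03],0.7]
    - [[0,0,0],[0,0,0.045],0.7]
    - [[0,0,0],[0,0,0.056],0.7]
    - [[0,0,0],[0,0,0.062],0.7]
    - [[0,0,0],[0,0,0.062],0.7]
    - [[0,0,0],[0,0,0.062],0.0]
    - [[0,0,0],[0,0,0.062],0.0]
    - [[0,0,0],[0,0,0.062],0.0]
    - [[0,0,0],[0,0,0.062],0.0]
    - [[0,0,0],[0,0,0.062],0.0]
    - [[0,0,0],[0,0,0.062],0.0]
    - [[0,0,0],[0,0,0.062],0.0]
    - [[0,0,0],[0,0,0.062],0.0]
    - [[0,0,0],[0,0,0.062],0.0]
  squeeze: 70

```text
clock: 3.25
eef_pos: [0.5105, 0.1566, 0.0593]
tool_rot: [-179.9, -0.1, -33.6]
force: [-0.6, -0.4, 5.2]
width: 0.158
grip_force: 68.8
```

Call:
servo_tool:
  moves:
    - [[0,0,0],[0,0,-0.03],0.0]
    - [[0,0,0],[0,0,-0.06],0.0]
    - [[0,0,0],[0,0,-0.09],0.0]
    - [[0,0,0],[0,0,-0.12],0.0]
    - [[0,0,-0.06],[0.011,0.024,-0.12],0.0]
    - [[0,0,-0.12],[0.022,0.048,-0.12],0.0]
    - [[0,0,-0.18],[0.033,0.072,-0.12],0.0]
    - [[0,0,-0.24],[0.044,0.096,-0.12],0.0]
    - [[0,0,-0.3],[0.055,0.12,-0.12],0.0]
    - [[0,0,-0.36],[0.066,0.144,-0.12],0.0]
    - [[0,0,-0.42],[0.077,0.168,-0.12],0.0]
    - [[0,0,-0.48],[0.088,0.192,-0.12],0.0]
    - [[0,0,-0.54],[0.099,0.216,-0.12],0.0]
    - [[0,0,-0.6],[0.11,0.24,-0.12],0.0]
    - [[0,0,-0.66],[0.12,0.264,-0.12],0.0]
    - [[0,0,-0.691],[0.131,0.288,-0.12],0.0]
    - [[0,0,-0.691],[0.131,0.288,-0.12],0.0]
    - [[0,0,-0.691],[0.131,0.288,-0.12],0.0]
    - [[0,0,-0.691],[0.131,0.288,-0.12],0.0]

```text
clock: 4.83
eef_pos: [0.4593, -0.1558, 0.1775]
tool_rot: [-180.0, 0.1, 5.9]
force: [-0.0, -0.6, -2.4]
width: 0.153
grip_force: 68.8
```

Run:
```python
from h import *
f=grab("wrist","w3.png");grab("side","s3.png");grab("scene","c3.png")
s=arm.get_state();print(s['clock'],s['eef_pos'],s['tool_rot'],s['width'],f['position'],f['attitude'])
```

```text
4.9833 [ 0.45967502 -0.15520753  0.17798264] [-1.79984773e+02  2.93800395e-02  6.02611535e+00] 0.1476326042578178 [ 0.52402348 -0.14850453  0.32033402] [-15.22322253   0.10926334 -84.13616365]
```

View pics/w3.png

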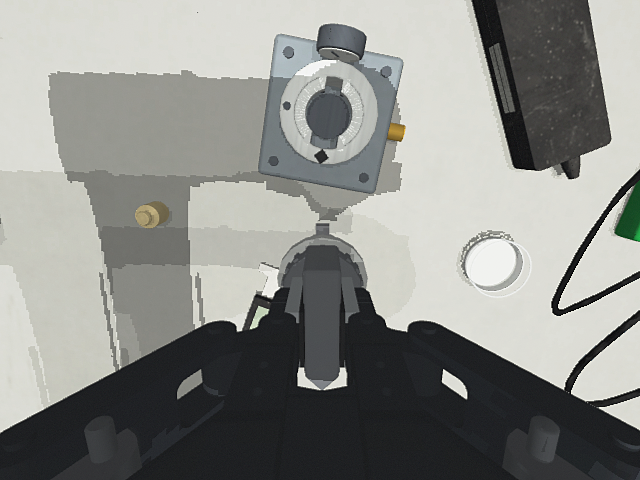

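The fitting is held upright at (322,260). The port is at (329,112), with the diamond at (321,156), the dot at (287,105) and the gauge at the top. Next I'll measure the port pose closely.

Run:
```python
from h import *
f=load("w3.png");im=f['img'];hsv=cv2.cvtColor(im,cv2.COLOR_RGB2HSV);P=pts(f)
u,v=np.meshgrid(np.arange(640),np.arange(480));uv=np.c_[u.ravel(),v.ravel()]
D=plane(f,uv,.064).reshape(480,640,3)
def fit(W,tol=.0007):
    for _ in range(8):
        A=np.c_[2*W,np.ones(len(W))];s=np.linalg.lstsq(A,(W**2).sum(1),rcond=None)[0];r=np.sqrt(s[2]+s[:2]@s[:2])
        e=abs(np.linalg.norm(W-s[:2],axis=1)-r);W=W[e<max(tol,np.median(e)*2)]
    return s[:2],r,len(W)
rim=((abs(P[...,2]-.064)<.0045)&(np.hypot(D[...,0]-.549,D[...,1]+.148)<.045)).astype(np.uint8)
print('z rim',np.median(P[rim>0][:,2]))
rim=cv2.morphologyEx(rim,cv2.MORPH_CLOSE,np.ones((3,3)))
cs,hi=cv2.findContours(rim,cv2.RETR_CCOMP,cv2.CHAIN_APPROX_NONE)
for c,h in zip(cs,hi[0]):
    if len(c)>60: print('outer' if h[3]<0 else 'hole',len(c),fit(plane(f,c[:,0],.064)[:,:2]))
C=None
for c,h in zip(cs,hi[0]):
    if h[3]<0 and len(c)>100: C=fit(plane(f,c[:,0],.064)[:,:2])[0]
rad=np.hypot(D[...,0]-C[0],D[...,1]-C[1])
dk=((hsv[...,2]<110)&(rad>.0245)&(rad<.035)).astype(np.uint8)
n,l,st,ce=cv2.connectedComponentsWithStats(dk)
for i in range(1,n):
    if st[i,4]>8:
        w=plane(f,ce[i],.064)[0,:2]; d=w-C; print('dark',st[i],w,np.hypot(*d)*1e3,np.degrees(np.arctan2(d[1],d[0])))
# slots: non-rim (low) pixels at r in 20..24
for lo,hi_ in ((.0195,.0225),):
    k=(rad>lo)&(rad<hi_)&(P[...,2]<.058)
    th=np.degrees(np.arctan2(D[...,1]-C[1],D[...,0]-C[0]))[k]
    print('slot hist',np.histogram(th,np.arange(-180,181,10))[0])
    for c0 in (-3,177):
        d=(th-c0+180)%360-180; d=d[abs(d)<40];print(c0,'edges',c0+d.min(),c0+d.max(),'mean',c0+d.mean())
# base
b=((abs(P[...,2]-.029)<.004)&(np.hypot(P[...,0]-.549,P[...,1]+.148)<.09)).astype(np.uint8)
b=cv2.morphologyEx(b,cv2.MORPH_OPEN,np.ones((5,5)))
ys,xs=np.where(b);r=cv2.minAreaRect((plane(f,np.c_[xs,ys],.029)[:,:2]*1e4).astype(np.float32));print('base',np.array(r[0])/1e4,np.array(r[1])/1e4,r[2])
# held fitting bar top
K=att(f);m=(abs(P[...,2]-.2085)<.008)&(np.hypot(P[...,0]-.46,P[...,1]+.155)<.04)
m[:, :300]=0;m[:,345:]=0
print('bar z',np.median(P[m][:,2]),m.sum())
m=(abs(P[...,2]-np.median(P[m][:,2]))<.004)&m
q=P[m][:,:2];rr=cv2.minAreaRect((q*1e4).astype(np.float32));print('bar',np.array(rr[0])/1e4,np.array(rr[1])/1e4,rr[2])
```

```text
z rim 0.06423806579064192
outer 288 (array([ 0.54801985, -0.15026443]), np.float64(0.035169726147477515), 288)
hole 181 (array([ 0.5470395 , -0.15027659]), np.float64(0.019818487779093463), 181)
outer 103 (array([ 0.61445724, -0.15527189]), np.float64(0.02856371859809188), 46)
dark [316  36  49  30 424] [ 0.58830747 -0.15392275] 26.184549543660665 177.0465777820455
slot hist [ 0  0  0  0 12 28 28 27 28 26 26  3  0  0  0  0  0  0  0  0  0  0  0  0
  0  1 27 32 28 28 14  0  0  0  0  0]Traceback (most recent call last):
  File "<stdin>", line 31, in <module>
    return umr_minimum(a, axis, None, out, keepdims, initial, where)
ValueError: zero-size array to reduction operation minimum which has no identity
```

Run:
```python
from h import *
f=load("w3.png");im=f['img'];hsv=cv2.cvtColor(im,cv2.COLOR_RGB2HSV);P=pts(f)
u,v=np.meshgrid(np.arange(640),np.arange(480));uv=np.c_[u.ravel(),v.ravel()]
D=plane(f,uv,.064).reshape(480,640,3);C=np.array([.5480,-.1503])
dx=D[...,0]-C[0];dy=D[...,1]-C[1];rad=np.hypot(dx,dy);th=np.degrees(np.arctan2(dy,dx))
dk=((hsv[...,2]<110)&(rad>.0255)&(rad<.034)&(P[...,2]>.058)&(P[...,2]<.069)).astype(np.uint8)
n,l,st,ce=cv2.connectedComponentsWithStats(dk)
for i in range(1,n):
    if st[i,4]>6:
        w=plane(f,ce[i],.064)[0,:2]; d=w-C; print('dark',st[i],w,np.hypot(*d)*1e3,np.degrees(np.arctan2(d[1],d[0])))
k=(rad>.0195)&(rad<.023)&(P[...,2]<.058)
S=[]
for c0 in (-6,174):
    d=(th-c0+180)%360-180;kk=k&(abs(d)<45);q=D[kk][:,:2];S.append(q.mean(0));print(c0,'edges',c0+d[kk].min(),c0+d[kk].max(),q.mean(0))
w=S[0]-S[1];print('slot axis',np.degrees(np.arctan2(w[1],w[0])))
# hole: low pixels, away from slots, r near 17; view the upper-lip edge: contour of non-rim
lowm=((P[...,2]<.058)&(rad<.03)).astype(np.uint8)
c=max(cv2.findContours(lowm,cv2.RETR_EXTERNAL,cv2.CHAIN_APPROX_NONE)[0],key=len)[:,0]
W=plane(f,c,.064)[:,:2];a=np.degrees(np.arctan2(W[:,1]-C[1],W[:,0]-C[0]))+6
s=(abs(a-90)<50)|(abs(a+90)<50);W=W[s]
A=np.c_[2*W,np.ones(len(W))];x=np.linalg.lstsq(A,(W**2).sum(1),rcond=None)[0];print('hole',x[:2],np.sqrt(x[2]+x[:2]@x[:2]))
b=((abs(P[...,2]-.029)<.004)&(np.hypot(P[...,0]-.549,P[...,1]+.148)<.09)).astype(np.uint8)
b=cv2.morphologyEx(b,cv2.MORPH_OPEN,np.ones((7,7)))
ys,xs=np.where(b);r=cv2.minAreaRect((plane(f,np.c_[xs,ys],.029)[:,:2]*1e4).astype(np.float32));print('base',np.array(r[0])/1e4,np.array(r[1])/1e4,r[2])
m=(abs(P[...,2]-.2085)<.008)&(np.hypot(P[...,0]-.46,P[...,1]+.155)<.04)
m[:, :300]=0;m[:,345:]=0
z=np.median(P[m][:,2]);print('bar z',z,m.sum())
m&=(abs(P[...,2]-z)<.004)
m=cv2.morphologyEx(m.astype(np.uint8),cv2.MORPH_OPEN,np.ones((5,5)))>0
ys,xs=np.where(m);q=plane(f,np.c_[xs,ys],z)[:,:2];rr=cv2.minAreaRect((q*1e4).astype(np.float32));print('bar',np.array(rr[0])/1e4,np.array(rr[1])/1e4,rr[2])
```

```text
dark [283 102   7   8  46] [ 0.55040437 -0.11983302] 30.561709759974725 85.48772465065248
dark [314 150  15  12 104] [ 0.5179824  -0.14803769] 30.102724918604935 175.6899939279365
-6 edges -21.009372835513204 12.755757946298644 [ 0.56891531 -0.15177747]
174 edges 146.8497881162822 202.90588545628225 [ 0.52758528 -0.14865457]
slot axis -4.321061639935345
hole [ 0.54761333 -0.15028001] 0.016266357612951775
base [ 0.54783525 -0.15016853] [0.10265632 0.108601  ] 85.58282470703125
bar z 0.2085646075099216 4975
bar [ 0.45845107 -0.15564213] [0.0509583  0.01539811] 6.611196994781494
```

Call:
servo_tool:
  moves:
    - [[0,0,0.06],[0.022,0.001,0],0.0]
    - [[0,0,0.12],[0.044,0.002,0],0.0]
    - [[0,0,0.18],[0.066,0.003,0],0.0]
    - [[0,0,0.1815],[0.0875,0.004,0],0.0]
    - [[0,0,0.1815],[0.0875,0.004,0],0.0]
    - [[0,0,0.1815],[0.0875,0.004,0.02],0.0]
    - [[0,0,0.1815],[0.0875,0.004,0.044],0.0]
    - [[0,0,0.1815],[0.0875,0.004,0.044],0.0]
    - [[0,0,0.1815],[0.0875,0.004,0.044],0.0]
    - [[0,0,0.1815],[0.0875,0.004,0.044],0.0]

```text
clock: 5.82
eef_pos: [0.5474, -0.1508, 0.1359]
tool_rot: [180.0, -0.1, -4.4]
force: [0.4, 0.1, -1.4]
width: 0.154
grip_force: 68.7
```

Run:
```python
from h import *
s=arm.get_state();print(s['clock'],s['eef_pos'],s['tool_rot'],s['force'])
ims=[]
for n,c in(("side",(290,210,350,255)),("scene",(305,225,375,278))):
    f=grab(n,n+"4.png");P=pts(f)
    # upright stem (z .08-.105) and rim tower (z .045-.062): lateral centres along camera-right axis
    r=att(f)[:,0]; r2=r[:2]/np.linalg.norm(r[:2])
    for nm,lo,hi,rr in(("stem",.086,.108,.03),("tower",.04,.060,.045)):
        m=(P[...,2]>lo)&(P[...,2]<hi)&(np.hypot(P[...,0]-.548,P[...,1]+.15)<rr)
        q=P[m][:,:2]@r2; print(n,nm,m.sum(),'mid',(np.percentile(q,1)+np.percentile(q,99))/2-np.array([.548,-.1503])@r2,'w',np.ptp(q))
    x0,y0=(300,180) if n=="side" else (310,190)
    ims.append(cv2.resize(f['img'][y0-10:y0+90,x0-30:x0+70],(400,400),interpolation=2))
cv2.imwrite('pics/c4.png',np.hstack(ims)[:,:,::-1])
```

```text
5.8167 [ 0.54742093 -0.15078698  0.13586175] [ 1.79954636e+02 -8.09197341e-02 -4.38704098e+00] [ 0.41390479  0.07301923 -1.37291403]
side stem 81 mid 0.0007828015199161653 w 0.039801778630403906
side tower 214 mid -0.004785960140229917 w 0.07751475829861354
scene stem 133 mid 0.000877819027307658 w 0.04186113917368939
scene tower 314 mid 0.004917978545427637 w 0.07722503752011167
```

View pics/c4.png

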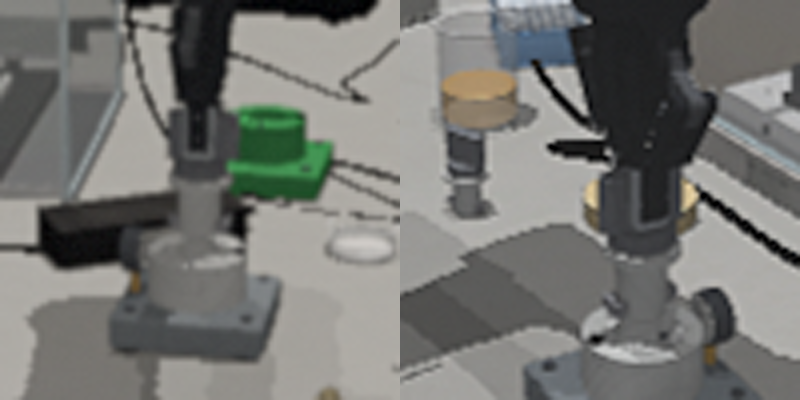

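The fitting is centred over the mouth in both views (stem offset about 0.8 mm). I'll descend into the slots first, short of the plate.

Call:
servo_tool:
  moves:
    - [[0,0,0],[0,-0.0004,0.005],0.0]
    - [[0,0,0],[0,-0.0004,0.01],0.0]
    - [[0,0,0],[0,-0.0004,0.014],0.0]
    - [[0,0,0],[0,-0.0004,0.018],0.0]
    - [[0,0,0],[0,-0.0004,0.022],0.0]
    - [[0,0,0],[0,-0.0004,0.026],0.0]
    - [[0,0,0],[0,-0.0004,0.029],0.0]
    - [[0,0,0],[0,-0.0004,0.029],0.0]
    - [[0,0,0],[0,-0.0004,0.029],0.0]

```text
clock: 6.67
eef_pos: [0.547, -0.1505, 0.1051]
tool_rot: [180.0, 0.0, -4.4]
force: [-0.1, 0.4, -1.1]
width: 0.153
grip_force: 68.7
```

It entered freely. Now press onto the plate.

Call:
servo_tool:
  moves:
    - [[0,0,0],[0,0,0.003],0.0]
    - [[0,0,0],[0,0,0.006],0.0]
    - [[0,0,0],[0,0,0.009],0.0]
    - [[0,0,0],[0,0,0.0105],0.0]
    - [[0,0,0],[0,0,0.0105],0.0]
    - [[0,0,0],[0,0,0.0105],0.0]

```text
clock: 7.17
eef_pos: [0.5475, -0.1506, 0.0956]
tool_rot: [180.0, -0.1, -4.4]
force: [0.3, -0.0, 5.9]
width: 0.153
grip_force: 69.7
```

Call:
servo_tool:
  moves:
    - [[0,0,0.1],[0,-0.0001,0.0005],0.0]
    - [[0,0,0.2],[0,-0.0002,0.0005],0.0]
    - [[0,0,0.3],[0,-0.0003,0.0005],0.0]
    - [[0,0,0.4],[0.0001,-0.0004,0.0005],0.0]
    - [[0,0,0.5],[0.0001,-0.0005,0.0005],0.0]
    - [[0,0,0.6],[0.0002,-0.0006,0.0005],0.0]
    - [[0,0,0.7],[0.0002,-0.0006,0.0005],0.0]
    - [[0,0,0.8],[0.0003,-0.0007,0.0005],0.0]
    - [[0,0,0.9],[0.0004,-0.0008,0.0005],0.0]
    - [[0,0,1.0],[0.0005,-0.0008,0.0005],0.0]
    - [[0,0,1.1],[0.0005,-0.0009,0.0005],0.0]
    - [[0,0,1.2],[0.0006,-0.0009,0.0005],0.0]
    - [[0,0,1.3],[0.0007,-0.001,0.0005],0.0]
    - [[0,0,1.36],[0.0008,-0.001,0.0005],0.0]
    - [[0,0,1.36],[0.0008,-0.001,0.0005],0.0]
    - [[0,0,1.36],[0.0008,-0.001,0.0005],0.0]

```text
clock: 8.5
eef_pos: [0.549, -0.1493, 0.0952]
tool_rot: [-179.8, -0.0, -82.2]
force: [2.9, 1.4, 4.8]
width: 0.154
grip_force: 69.7
```

Run:
```python
from h import *
s=arm.get_state();print({k:s[k] for k in('clock','q','eef_pos','tool_rot','force','moment','width')})
```

```text
{'clock': 8.5, 'q': array([ 4.99787364e+00, -1.00511725e+00, -1.27066435e+01,  1.39609057e-02,
       -7.81429655e+01,  2.78792792e+00]), 'eef_pos': array([ 0.54897273, -0.14932461,  0.09515534]), 'tool_rot': array([-1.79845341e+02, -2.12183730e-02, -8.22113771e+01]), 'force': array([2.88202655, 1.41156902, 4.83628072]), 'moment': array([ 0.33442516, -1.1692903 ,  0.06412091]), 'width': 0.1543752278173371}
```

Call:
servo_tool:
  moves:
    - [[0,0,0.03],[0,0,0],0.0]
    - [[0,0,0.06],[0,0,0],0.0]
    - [[0,0,0.09],[0,0,0],0.0]
    - [[0,0,0.09],[0,0,0],0.0]
    - [[0,0,0.09],[0,0,0],0.0]

```text
clock: 8.92
eef_pos: [0.549, -0.1494, 0.095]
tool_rot: [-179.8, -0.0, -87.4]
force: [3.5, 0.9, 4.8]
width: 0.15
grip_force: 69.7
```

Run:
```python
from h import *
s=arm.get_state();print({k:s[k] for k in('clock','eef_pos','tool_rot','force','moment')})
```

```text
{'clock': 8.9167, 'eef_pos': array([ 0.54899122, -0.14935418,  0.09502616]), 'tool_rot': array([-1.79842773e+02, -8.25153341e-03, -8.73629813e+01]), 'force': array([3.48768769, 0.9303903 , 4.81261332]), 'moment': array([ 0.36575308, -1.79562544,  0.117019  ])}
```

Call:
servo_tool:
  moves:
    - [[0,0,0.03],[0,0,0],0.0]
    - [[0,0,0.06],[0,0,0],0.0]
    - [[0,0,0.06],[0,0,0],0.0]
    - [[0,0,0.06],[0,0,0],0.0]

```text
clock: 9.25
eef_pos: [0.549, -0.1493, 0.095]
tool_rot: [-179.9, -0.0, -90.8]
force: [4.5, 0.3, 5.5]
width: 0.152
grip_force: 69.8
```

Run:
```python
from h import *
s=arm.get_state();print({k:s[k] for k in('clock','eef_pos','tool_rot','force','moment','width')})
```

```text
{'clock': 9.25, 'eef_pos': array([ 0.548966  , -0.14934123,  0.09498812]), 'tool_rot': array([-1.79851049e+02, -6.82583757e-03, -9.07700405e+01]), 'force': array([4.48109971, 0.34039175, 5.54119017]), 'moment': array([ 0.31595394, -1.74355353,  0.37671399]), 'width': 0.15242074960979662}
```

The moment jumped from 0.12 to 0.38 N m, so it's at the stop. One last visual check.

Run:
```python
from h import *
f=grab("wrist","w5.png");P=pts(f);s=arm.get_state();z0=s['eef_pos'][2]+.0305
m=(abs(P[...,2]-z0)<.005)&(np.hypot(P[...,0]-.549,P[...,1]+.15)<.04);m[:,:295]=0;m[:,350:]=0
m=cv2.morphologyEx(m.astype(np.uint8),cv2.MORPH_OPEN,np.ones((5,5)))>0
z=np.median(P[m][:,2]);ys,xs=np.where(m);r=cv2.minAreaRect((plane(f,np.c_[xs,ys],z)[:,:2]*1e4).astype(np.float32))
print('bar z',z,'tcp',s['eef_pos'],np.array(r[0])/1e4,np.array(r[1])/1e4,r[2],s['tool_rot'],s['moment'])
a=f['img'][150:420,200:440];b=load("side4.png")['img']
g=grab("side","s5.png")['img'][160:260,260:380]
cv2.imwrite('pics/c5.png',np.hstack([cv2.resize(a,(400,450)),cv2.resize(g,(400,450))])[:,:,::-1])
```

```text
bar z 0.1260762434860688 tcp [ 0.54896079 -0.14937608  0.09499349] [ 0.54834819 -0.14906475] [0.05147043 0.01899117] 87.9780502319336 [-1.79850679e+02 -8.16285352e-03 -9.07671428e+01] [ 0.3547572  -1.66849053  0.40548591]
```

View pics/c5.png

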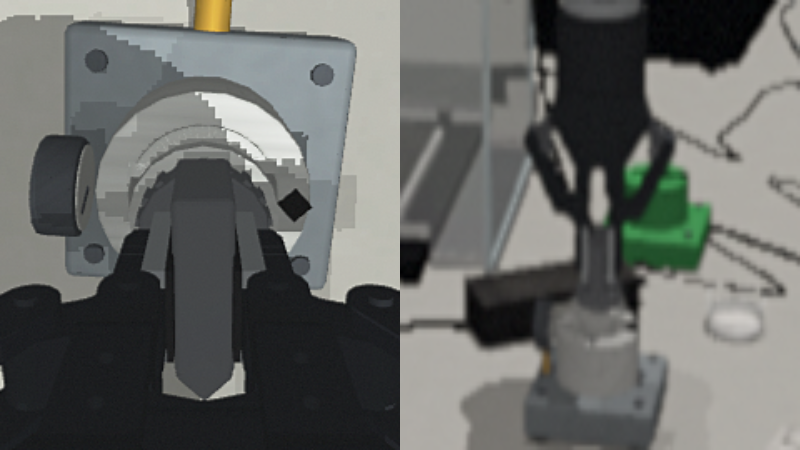

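The crop shows the pointed end (200,395 in the left panel) turned to the port's +y side, with the diamond at (295,205). The fitting is seated deep, upright and still gripped. I'll hand it in.

```bash
python3 -c "
from workcell import arm
print(arm.hand_in())"
```

```text
the job is handed in; nothing more can be done
None
```

I put the 90 mm fitting into the grey port, pressed it down, twisted it clockwise about 86° to the stop, and handed it in while still gripping it there, locked and upright, at about 9 s; no verdict came back.

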